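# Bolt the specimen carrier's lid shut against its spring safety catch

### The arm

A 7-joint arm with a two-finger parallel gripper is mounted at the origin on the work surface. World frame = base frame: x ahead of the robot, y to its left, z up, the work surface at z = 0. Lengths are in m, angles in rad, forces in N, time in s.
With the tool pointing down it reaches from about 0.4 to 0.875 m from the base axis. Payload 19.3 kg.
Tool frame: the origin (TCP) lies midway between the tips of the shut fingers; the grasp point (between the pads) lies 19 mm behind it; x points along the fingers, y is the direction in which the jaws open and shut, and the axes are right-handed (so a half turn about x gives the same grasp; the last joint's range is limited). The gripper opens to 85 mm and grips with 20 to 120 N. Pads are 22 mm wide; open, the fingers measure 114 mm over their backs; the gripper's body (76 mm by 85 mm) begins 54 mm behind the grasp point. The pads swing forward as they close: fully open they stand 13 mm farther back than shut.
Start: joints at [1.149, 0.521, -0.036, 1.599, 0.021, 1.021, -0.113], TCP at [0.215, -0.587, 0.231] pointing down, gripper open.
Joint ranges: [-2.91, 2.91], [-0.3, 2.13], [-1.5, 1.42], [0.17, 2.43], [-1.26, 4.41], [0.16, 1.93], [-2.52, 2.52]. Speed limits (rad/s): [1.89, 1.89, 2.39, 2.39, 3.01, 3.01, 3.01].

### API

Orientations are given as [roll, pitch, yaw] about the fixed x, y, z axes, in that order (R = Rz(yaw) Ry(pitch) Rx(roll)).
In Python, from workcell import bot gives the robot as it stands. The module is installed in compiled form; this text tells all that it offers.
- The arm moves only by the tool servo_tool, never from a script. Its argument "targets" is a list of rows, each an object of numbers: "x", "y", "z": the shift along the tool's x, y, z as a fraction of full scale; "wx", "wy", "wz": the turn, a rotation vector about the tool's x, y, z as a fraction of full scale. A call has 1 to 12 rows; each row is the pose to reach, as a shift and turn from the pose measured when the call began, along the tool's axes at that moment, turning the shorter way round; what a row does not reach only later rows make up. Full scale, the value 1, is 40 cm for a shift and 360 degrees for a turn. A row lasts 1/8 s, in which the tool goes at most 62.5 mm and 10.7 degrees, less where a joint would pass 70% of its speed; a pose out of reach is approached as far as the arm can. A call with a number of a shift or a turn outside -1 to 1 is refused whole. A call with a gripper value outside its range is refused whole. "grip" is the gripper command: -1 is shut, 1 is fully open, values between are in proportion, set as the call begins (left out, the last holds). The fingers move at their own pace and stop on an object; "squeeze" is the grip in N (left out, the last holds). Time passes only in rows, so rows that repeat a pose let the fingers close. It gives the time, the measured TCP pose, the force and the opening at its end, in the units of the state.
- bot.observe(): the state, without advancing time (a new reading comes with each control period).
- bot.grab_frame(name): name is "scene" or "top"; returns (picture, depth): 384x512x3 uint8, red, green, blue; 384x512 float32, m along the optical axis (not along the pixel's ray), 0 where there is no reading.
- bot.get_calibration(name): a dict with "intrinsics" (3x3 intrinsics, pixels), "k1" (the pictures are not rectified: a ray, as slopes to the right and down, at radius r is drawn at 1 + k1 r^2 times it, then the intrinsics apply), "R" (3x3) and "t" (3): a world point X has camera coordinates R X + t. Camera axes: x right, y down, z forward; pixel columns grow to the right and rows downward; lengths in m; the calibration is good to about 2 mm. A picture is of the moment at which its call begins. get_calibration takes no time and is no camera call.
- bot.job_done(): hands the job in, once; it reports no verdict.
Trained networks look in the newest picture that a camera, given by its name, has taken for a name from the list of things; names that differ only in an ending like _2 or _b are one class to them, and where a whole thing is asked for, a point or a joint stands for the part that bears it (a point fixed in the world has none). Each returns a list of dicts, best first, with "confidence" (0 to 1); they miss things now and then, are a little off and sometimes report something else, mostly with a low value. They report only what shows in the picture. A call takes as long as a camera call.
- bot.trace(camera, target): "mask" (384x512 bool, what is visible of it) and "pixel" ([column, row] in pixels, amid what is visible of it).
The state is a dict: "clock": time; "qpos": joint angles; "qd": joint speeds; "joint_efforts": joint torques, N m; "position": TCP position; "tool_rot": TCP orientation; "force": force on the tool from outside, world axes, zero at the start; "moment": the same for the moment, N m; "grip_width": finger opening in m.
Only numpy, scipy, OpenCV 4.12 (cv2) and the standard library are available. Lean on these libraries where they do the work, as an engineer would, in place of code of your own. Each camera call takes 0.05 s, during which the arm holds its last target. There are 200 camera calls.

### The job

Bolt the lid of the specimen carrier shut, using your fingertips only: press the long black spring catch on the lid down with one fingertip and, while keeping it held down all the way, push the upright lug of the steel bolt with the other fingertip until the bolt is fully home through the keeper. Then let go, so that the catch springs back up and locks the bolt. Do not grasp, lift or shove the carrier, and leave the bottles, the tape roll and the tip box where they stand.

Things in the scene. Friction and masses are not known exactly. Their poses are not given: they have to be found in the camera images.
- carrier: White insulated box, blue lid, white end deck at +y; 200 (x) x 280 (y) x 110 mm high, over 3 kg, loose. Origin: centre of underside, z up; all mm offsets here are in its axes. On top (pale base plate at z 114) a steel bolt slides to +y into a bridge-shaped keeper (x -6 to 38, y 75 to 93, top z 141), under two straps (x -16 to 36, y 26 to 60, top z 138). Top is clear behind the lug (-y side).
- lug_back (a point): The bolt's lug: upright steel plate across its rear end, 36 mm wide (x 6 to 42), 12 mm thick, top at z 152. This point is on its rear face (facing the carrier's -y), the face to push to +y: x 24, y -50 with the bolt open, -10 when home, z 150 (2 mm below the lug's top). Axes as the carrier's. Behind it is free space down to the base plate at z 114.
- bolt (a joint): Slide of the steel bolt, m: 0 = open (withdrawn), 0.040 = fully home in the keeper (end stop). About 2 N of friction; stays where left. Unless the catch is pressed it is blocked after about 1.5 mm; beyond 38.5 mm the catch can spring up and lock it.
- catch_top (a point): Spring catch: long black bar beside the bolt, parallel to it, 28 mm wide (x -42 to -14), 115 mm long (y -95 to 20), pressed straight down anywhere on its flat top. This point is the middle of its top face (x -28, y -37.5, z 146 when up, 138 fully down). Axes as the carrier's. Catch and lug are 52 mm apart centre to centre, 20 mm edge to edge. A fingertip may slide along it.
- catch (a joint): Press of the catch, m: 0 = up, 0.008 = fully down (end stop). The spring takes about 3 N to start, 8 N fully down, and lifts it to 0 when let go. Pressed beyond 5.5 mm it frees the bolt. Let go in mid-travel it springs up and blocks the bolt again; only at bolt 1.5 to 11.5 and 28.5 to 38.5 mm a block above keeps it from rising.
- media_bottle: Glass bottle with orange cap, 70 mm across, 150 mm high, loose, upright. Origin: centre of its underside. Leave alone.
- spray_bottle: White spray bottle, 72 mm across, 193 mm high, loose, upright. Origin: centre of its underside. Leave alone.
- tape_roll: Roll of paper tape lying flat, 90 mm across, 24 mm high, loose. Origin: centre of its underside. Leave alone.
- tip_box: Yellow pipette-tip box with clear lid, 82 x 112 x 56 mm high, loose. Origin: centre of its underside. Leave alone.

How it is judged:
By the outcome, as a careful person would: the job done as asked, in the order asked, and still so for the second after the job is handed in, with the robot touching nothing.
It also fails if it takes over 32 s, if anything falls off the work surface, if the arm or the gripper's body presses on something with over 40 N, if the wrist force passes 120 N, or if a joint passes its speed limit or range.

## Working session

There is one attempt and no reset: what is moved stays moved. The work goes in short steps, Python scripts to look and compute and a tool call to move; the robot and the scene stay as the last step left them, time stands still between calls to the robot, and variables do not carry over. Pictures are saved under pics/ and viewed, on a budget of 10 in all, crops included, one or two more only if the job needs it, and the job is handed in when it is done.

Besides the shell and the picture viewer there is one more tool, called after "Call:" as a command line: name --argument value ..., lists and objects as JSON in quotes. servo_tool: Moves the arm, as the interface text tells. Shift numbers are shares of 40 cm and turn numbers shares of 360 degrees, none past 1 either way. Its arguments: {"type":"object","properties":{"targets":{"type":"array"},"grip":{"type":"number"},"squeeze":{"type":"number"}},"required":["targets"]}

```bash
mkdir -p pics; cat > h.py <<'E'
import numpy as np, cv2
from workcell import bot
def world(name,depth,mask):
    c=bot.get_calibration(name); K=np.array(c["intrinsics"]); R=np.array(c["R"]); t=np.array(c["t"])
    v,u=np.nonzero(mask&(depth>0)); z=depth[v,u]
    p=cv2.undistortPoints(np.stack([u,v],1).astype(np.float64)[:,None],K,np.array([c["k1"],0,0,0.]))[:,0]
    return (np.c_[p*z[:,None],z]-t)@R, np.c_[u,v]
E
python3 - <<'E'
from h import *
for n in("scene","top"):
    im,d=bot.grab_frame(n); cv2.imwrite(f"pics/{n}0.png",im[:,:,::-1]); np.save(f"{n}.npy",d)
    for t in("carrier","lug_back","catch_top","bolt","catch"):
        for r in bot.trace(n,t)[:2]:
            P,_=world(n,d,r["mask"]); print(n,t,round(r["confidence"],2),np.round(r["pixel"]),r["mask"].sum(),np.round(np.median(P,0),3),np.round(np.percentile(P,[3,97],axis=0),3).tolist() if len(P) else 0)
s=bot.observe(); print(s)
E
```

```text
scene carrier 0.8 [258. 187.] 8407 [0.577 0.015 0.111] [[0.447, -0.118, 0.023], [0.637, 0.139, 0.147]]
scene lug_back 0.81 [250. 172.] 431 [ 0.555 -0.006  0.136] [[0.531, -0.04, 0.127], [0.574, 0.055, 0.163]]
scene catch_top 0.58 [244. 152.] 445 [ 0.507 -0.026  0.147] [[0.49, -0.079, 0.138], [0.52, 0.026, 0.15]]
scene bolt 0.95 [249. 176.] 450 [ 0.555 -0.008  0.135] [[0.526, -0.04, 0.116], [0.574, 0.053, 0.163]]
scene catch 0.95 [243. 161.] 410 [ 0.508 -0.028  0.147] [[0.492, -0.078, 0.14], [0.52, 0.026, 0.151]]
top carrier 0.91 [275. 226.] 9326 [0.531 0.009 0.109] [[0.441, -0.121, 0.095], [0.627, 0.138, 0.145]]
top carrier 0.58 [292. 234.] 610 [ 0.507 -0.027  0.144] [[0.493, -0.08, 0.141], [0.521, 0.027, 0.147]]
top lug_back 0.75 [279. 216.] 451 [ 0.552 -0.004  0.133] [[0.536, -0.038, 0.129], [0.569, 0.055, 0.161]]
top catch_top 0.6 [292. 236.] 577 [ 0.507 -0.029  0.144] [[0.493, -0.079, 0.141], [0.52, 0.024, 0.147]]
top bolt 0.66 [280. 217.] 434 [ 0.552 -0.004  0.133] [[0.539, -0.037, 0.113], [0.568, 0.053, 0.161]]
top bolt 0.56 [173. 226.] 385 [0.526 0.259 0.022] [[0.479, 0.208, 0
[... 219 characters left out ...]
4, 0.025]]
{'clock': 0.6, 'qpos': array([ 1.14879951,  0.52138785, -0.03630389,  1.59946984,  0.0211969 ,
        1.02111587, -0.11277952]), 'qd': array([ 1.82218668e-05,  1.14711131e-03, -5.07139772e-05, -1.02271746e-03,
        9.36894957e-04, -6.52162561e-06, -3.58950164e-04]), 'joint_efforts': array([ 1.60821808e-03, -9.26490140e+01,  1.97923310e+00, -3.70149136e+01,
        1.82189082e-02,  2.01971867e-03,  1.58972193e-04]), 'position': array([ 0.21534784, -0.58673263,  0.23130913]), 'tool_rot': array([ 2.623858  ,  1.57078975, -0.16595906]), 'force': array([0.38602144, 0.28236089, 0.65693201]), 'moment': array([-0.02218456, -0.01447881,  0.04119989]), 'grip_width': 0.08527795613461872}
```

```bash
python3 - <<'E'
from h import *
d=np.load("top.npy"); bot.grab_frame("top")
for t in("catch","carrier"):
    r=bot.trace("top",t)[0]; P,_=world("top",d,r["mask"])
    z0=(.138,.155) if t=="catch" else (.09,.13)
    P=P[(P[:,2]>z0[0])&(P[:,2]<z0[1])]
    print(t,cv2.minAreaRect((P[:,:2]*1000).astype(np.float32)),np.median(P[:,2]))
    m=P[:,:2]-P[:,:2].mean(0); w,V=np.linalg.eigh(m.T@m); print(P.mean(0),V[:,1],np.degrees(np.arctan2(V[1,1],V[0,1])))
s=bot.observe()
from scipy.spatial.transform import Rotation as Ro
print(Ro.from_euler("xyz",s["tool_rot"]).as_matrix().round(3))
a,b=[cv2.imread(f"pics/{n}0.png") for n in("scene","top")]
cv2.imwrite("pics/a.png",np.vstack([cv2.resize(x[90:290,110:390],None,fx=2,fy=1.5) if 0 else cv2.resize(x[100:290,120:400],None,fx=1.55,fy=1.55) for x in(a,b)]))
E
```

```text
catch ((506.65228271484375, -26.520458221435547), (111.6236801147461, 28.977697372436523), 87.30534362792969) 0.1444093441182271
[ 0.50620041 -0.02692316  0.1443643 ] [0.0398389  0.99920612] 87.71679489143781
carrier ((535.000732421875, 5.51409912109375), (282.7645263671875, 196.43284606933594), 87.90836334228516) 0.10894024848224503
[0.53271009 0.00846293 0.10926272] [0.01168707 0.9999317 ] 89.33036471466843
[[ 0.     0.345 -0.939]
 [-0.    -0.939 -0.345]
 [-1.     0.    -0.   ]]
```

View pics/a.png

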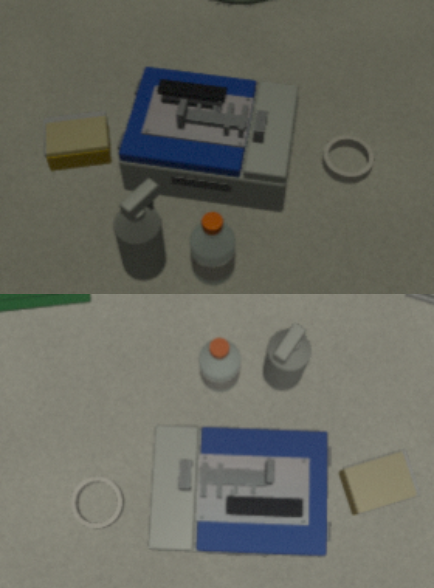

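View pics/scene0.png

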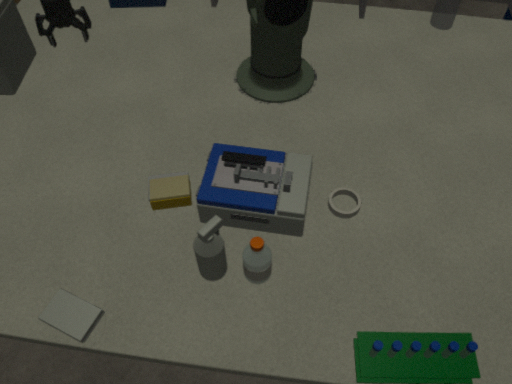

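The carrier is upright with its yaw about -2.3° and its origin near (0.5355, 0.009). The lug is at crop (270,470) and the catch at crop (265,507). The bottles stand at +x, clear of the approach from -y.

Call:
servo_tool --targets '[{"y": -0.24,"z": -0.3,"wx": -0.09},{"y": -0.48,"z": -0.6,"wx": -0.1875},{"y": -0.48,"z": -0.6,"wx": -0.1875},{"y": -0.48,"z": -0.6,"wx": -0.1875},{"y": -0.48,"z": -0.6,"wx": -0.1875},{"y": -0.48,"z": -0.6,"wx": -0.1875},{"y": -0.48,"z": -0.6,"wx": -0.1875},{"y": -0.48,"z": -0.6,"wx": -0.1875},{"y": -0.48,"z": -0.6,"wx": -0.1875}]' --grip -0.06 --squeeze 40

```text
$.targets[0]: bad value
```

```bash
cat >> h.py <<'E'
from scipy.spatial.transform import Rotation as Ro
def togo(cx,cy,z,O=(.5355,.009),yaw=-2.3):
    s=bot.observe(); M=Ro.from_euler("xyz",s["tool_rot"])
    w=np.r_[np.array(O),0]+Ro.from_euler("z",yaw,degrees=True).apply([cx,cy,0])+[0,0,z]
    T=Ro.from_matrix(np.array([[0,1,0],[0,0,-1],[-1,0,0]]).astype(float)) # tool x down,y=+x,z=-y
    T=Ro.from_euler("z",yaw,degrees=True)*T
    print("clock",s["clock"],"pos",s["position"].round(4),"F",s["force"].round(1),"w",round(s["grip_width"],4))
    print("shift",(M.inv().apply(w-s["position"])/.4).round(4),"turn",((M.inv()*T).as_rotvec()/2/np.pi).round(4))
E
python3 -c "
from h import *; togo(-.002,-.071,.23)"
```

```text
clock 0.75 pos [ 0.2153 -0.5867  0.2313] F [-0.5  0.3 -0.3] w 0.085
shift [ 0.0033 -0.9603 -1.1921] turn [-0.1876 -0.     -0.    ]
```

Call:
servo_tool --targets '[{"x": 0,"y": -0.24,"z": -0.3,"wx": -0.09,"wy": 0,"wz": 0},{"x": 0,"y": -0.48,"z": -0.6,"wx": -0.1875,"wy": 0,"wz": 0},{"x": 0,"y": -0.48,"z": -0.6,"wx": -0.1875,"wy": 0,"wz": 0},{"x": 0,"y": -0.48,"z": -0.6,"wx": -0.1875,"wy": 0,"wz": 0},{"x": 0,"y": -0.48,"z": -0.6,"wx": -0.1875,"wy": 0,"wz": 0},{"x": 0,"y": -0.48,"z": -0.6,"wx": -0.1875,"wy": 0,"wz": 0},{"x": 0,"y": -0.48,"z": -0.6,"wx": -0.1875,"wy": 0,"wz": 0},{"x": 0,"y": -0.48,"z": -0.6,"wx": -0.1875,"wy": 0,"wz": 0}]' --grip -0.06 --squeeze 40

```text
clock: 1.75
position: [0.3745, -0.3239, 0.2314]
tool_rot: [1.082, 1.571, -0.53]
force: [-0.6, -0.9, 0.9]
grip_width: 0.0401
```

```bash
python3 -c "
from h import *; togo(-.002,-.071,.19)"
```

```text
clock 1.75 pos [ 0.3745 -0.3239  0.2314] F [-0.6 -0.9  0.9] w 0.0401
shift [ 0.1035  0.3628 -0.6707] turn [-0.0002  0.     -0.    ]
```

Call:
servo_tool --targets '[{"x": 0,"y": 0.363,"z": -0.671,"wx": 0,"wy": 0,"wz": 0},{"x": 0,"y": 0.363,"z": -0.671,"wx": 0,"wy": 0,"wz": 0},{"x": 0,"y": 0.363,"z": -0.671,"wx": 0,"wy": 0,"wz": 0},{"x": 0,"y": 0.363,"z": -0.671,"wx": 0,"wy": 0,"wz": 0},{"x": 0.06,"y": 0.363,"z": -0.671,"wx": 0,"wy": 0,"wz": 0},{"x": 0.1,"y": 0.363,"z": -0.671,"wx": 0,"wy": 0,"wz": 0},{"x": 0.1,"y": 0.363,"z": -0.671,"wx": 0,"wy": 0,"wz": 0},{"x": 0.1,"y": 0.363,"z": -0.671,"wx": 0,"wy": 0,"wz": 0}]'

```text
clock: 2.75
position: [0.5306, -0.063, 0.192]
tool_rot: [0.691, 1.57, -0.923]
force: [-0.9, 0.0, 0.2]
grip_width: 0.0403
```

```bash
python3 - <<'E'
from h import *
togo(-.002,-.071,.16)
out=[]
for n,(r0,c0) in {"scene":(120,190),"top":(160,220)}.items():
    im,d=bot.grab_frame(n); out.append(cv2.resize(im[r0:r0+110,c0:c0+120,::-1],None,fx=3.3,fy=3.3,interpolation=2))
    for t in("lug_back","catch_top"):
        for r in bot.trace(n,t)[:1]:
            P,_=world(n,d,r["mask"]); print(n,t,round(r["confidence"],2),np.round(np.median(P,0),3))
cv2.imwrite("pics/b.png",np.hstack(out))
E
```

```text
clock 2.75 pos [ 0.5306 -0.063   0.192 ] F [-0.9  0.   0.2] w 0.0403
shift [ 0.0799  0.     -0.0029] turn [-0.0006  0.0001 -0.0001]
scene lug_back 0.89 [ 0.555 -0.007  0.135]
scene catch_top 0.84 [ 0.508 -0.018  0.147]
top lug_back 0.66 [0.55  0.012 0.132]
top catch_top 0.93 [ 0.507 -0.008  0.144]
```

View pics/b.png

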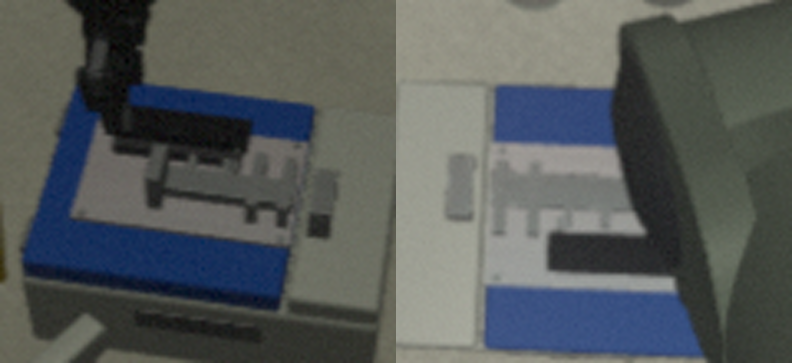

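The finger is over the rear of the catch at (110,120), with the lug ahead of it at (155,175), and nothing is being touched. I'll descend now.

Call:
servo_tool --targets '[{"x": 0.04,"y": 0,"z": -0.003,"wx": 0,"wy": 0,"wz": 0},{"x": 0.08,"y": 0,"z": -0.003,"wx": 0,"wy": 0,"wz": 0},{"x": 0.1,"y": 0,"z": -0.003,"wx": 0,"wy": 0,"wz": 0},{"x": 0.11,"y": 0,"z": -0.003,"wx": 0,"wy": 0,"wz": 0},{"x": 0.11,"y": 0,"z": -0.003,"wx": 0,"wy": 0,"wz": 0}]'

```text
clock: 3.68
position: [0.5308, -0.0609, 0.1476]
tool_rot: [1.184, 1.57, -0.429]
force: [-0.1, -0.6, 1.1]
grip_width: 0.0401
```

Call:
servo_tool --targets '[{"x": 0.005,"y": 0,"z": 0,"wx": 0,"wy": 0,"wz": 0},{"x": 0.01,"y": 0,"z": 0,"wx": 0,"wy": 0,"wz": 0},{"x": 0.01,"y": 0,"z": 0,"wx": 0,"wy": 0,"wz": 0}]'

```text
clock: 4.05
position: [0.531, -0.061, 0.1437]
tool_rot: [1.252, 1.57, -0.361]
force: [0.1, 0.5, 2.3]
grip_width: 0.0402
```

Call:
servo_tool --targets '[{"x": 0.005,"y": 0,"z": 0,"wx": 0,"wy": 0,"wz": 0},{"x": 0.005,"y": 0,"z": 0,"wx": 0,"wy": 0,"wz": 0}]'

```text
clock: 4.3
position: [0.531, -0.061, 0.1418]
tool_rot: [1.254, 1.57, -0.36]
force: [0.0, -0.9, 3.6]
grip_width: 0.0402
```

Call:
servo_tool --targets '[{"x": 0.005,"y": 0,"z": 0,"wx": 0,"wy": 0,"wz": 0},{"x": 0.005,"y": 0,"z": 0,"wx": 0,"wy": 0,"wz": 0}]'

```text
clock: 4.55
position: [0.531, -0.061, 0.1398]
tool_rot: [1.246, 1.57, -0.367]
force: [-0.9, -1.3, 5.7]
grip_width: 0.0402
```

Call:
servo_tool --targets '[{"x": 0.005,"y": 0,"z": 0,"wx": 0,"wy": 0,"wz": 0},{"x": 0.005,"y": 0,"z": 0,"wx": 0,"wy": 0,"wz": 0}]'

```text
clock: 4.8
position: [0.531, -0.061, 0.1378]
tool_rot: [1.142, 1.57, -0.471]
force: [-2.5, -0.3, 6.5]
grip_width: 0.04
```

Call:
servo_tool --targets '[{"x": 0.004,"y": 0,"z": 0,"wx": 0,"wy": 0,"wz": 0},{"x": 0.004,"y": 0,"z": 0,"wx": 0,"wy": 0,"wz": 0}]'

```text
clock: 5.05
position: [0.5311, -0.061, 0.1365]
tool_rot: [1.064, 1.57, -0.549]
force: [-1.8, -0.7, 9.1]
grip_width: 0.0402
```

Call:
servo_tool --targets '[{"x": 0.0025,"y": 0,"z": 0,"wx": 0,"wy": 0,"wz": 0},{"x": 0.0025,"y": 0,"z": 0,"wx": 0,"wy": 0,"wz": 0}]'

```text
clock: 5.3
position: [0.5312, -0.0612, 0.1363]
tool_rot: [0.921, 1.569, -0.693]
force: [-6.0, -1.9, 19.4]
grip_width: 0.0403
```

Call:
servo_tool --targets '[{"x": 0.0018,"y": 0,"z": -0.008,"wx": 0,"wy": 0,"wz": 0},{"x": 0.0018,"y": 0,"z": -0.016,"wx": 0,"wy": 0,"wz": 0},{"x": 0.0018,"y": 0,"z": -0.022,"wx": 0,"wy": 0,"wz": 0},{"x": 0.0018,"y": 0,"z": -0.028,"wx": 0,"wy": 0,"wz": 0},{"x": 0.0018,"y": 0,"z": -0.034,"wx": 0,"wy": 0,"wz": 0},{"x": 0.0018,"y": 0,"z": -0.04,"wx": 0,"wy": 0,"wz": 0}]'

```text
clock: 6.05
position: [0.5326, -0.0477, 0.1364]
tool_rot: [0.655, 1.565, -0.96]
force: [-0.1, -15.9, 18.3]
grip_width: 0.0404
```

```bash
python3 -c "
from h import *; togo(-.002,-.020,.1355)"
```

```text
clock 6.05 pos [ 0.5326 -0.0477  0.1364] F [ -0.1 -15.9  18.3] w 0.0404
shift [ 0.002  -0.0037 -0.092 ] turn [-0.0007  0.0007 -0.0005]
```

```bash
cat > look.py <<'E'
from h import *
import sys
s=bot.observe(); print(s["clock"],s["position"].round(4),s["force"].round(1))
im,d=bot.grab_frame("scene")
a=cv2.imread("pics/scene0.png")
cv2.imwrite(sys.argv[1],np.hstack([cv2.resize(x[125:225,190:315],None,fx=3.2,fy=3.2,interpolation=2) for x in(a,im[:,:,::-1])]))
# carrier shift: deck region phase correlation (right part)
g=[cv2.cvtColor(x,cv2.COLOR_BGR2GRAY).astype(np.float32)[190:235,205:312] for x in(a,im[:,:,::-1])]
print("carrier px shift",cv2.phaseCorrelate(*g))
E
python3 look.py pics/c.png
```

```text
6.05 [ 0.5326 -0.0477  0.1364] [ -0.1 -15.9  18.3]
carrier px shift ((0.11159212949331732, 0.530819346354356), 0.9946704801708582)
```

View pics/c.png

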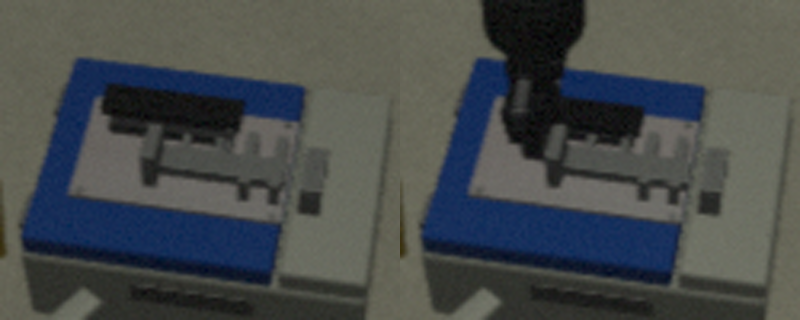

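The lug has moved a few px to the right, (147,155) versus (142,155), and the carrier is in place. The catch is held down at about 18 N, so I'll keep pushing.

Call:
servo_tool --targets '[{"x": 0.0014,"y": -0.002,"z": -0.014,"wx": 0,"wy": 0,"wz": 0},{"x": 0.0014,"y": -0.002,"z": -0.02,"wx": 0,"wy": 0,"wz": 0},{"x": 0.0014,"y": -0.002,"z": -0.026,"wx": 0,"wy": 0,"wz": 0},{"x": 0.0014,"y": -0.002,"z": -0.032,"wx": 0,"wy": 0,"wz": 0}]'

```text
clock: 6.6
position: [0.5329, -0.0365, 0.1365]
tool_rot: [0.612, 1.563, -1.004]
force: [0.0, -13.3, 15.8]
grip_width: 0.0399
```

```bash
python3 look.py pics/d.png; python3 -c "
from h import *; togo(-.002,-.020,.1355)"
```

```text
6.6 [ 0.5329 -0.0365  0.1365] [  0.  -13.3  15.8]
carrier px shift ((0.0042614937304534806, 0.5041394405878243), 1.0111440234714084)
clock 6.65 pos [ 0.5329 -0.0362  0.1365] F [ -0.2 -13.7  14.6] w 0.0403
shift [ 0.0022 -0.0034 -0.0632] turn [-0.0008  0.001  -0.0007]
```

Call:
servo_tool --targets '[{"x": 0.0018,"y": -0.002,"z": -0.012,"wx": 0,"wy": 0,"wz": 0},{"x": 0.0018,"y": -0.002,"z": -0.018,"wx": 0,"wy": 0,"wz": 0},{"x": 0.0018,"y": -0.002,"z": -0.024,"wx": 0,"wy": 0,"wz": 0},{"x": 0.0018,"y": -0.002,"z": -0.03,"wx": 0,"wy": 0,"wz": 0},{"x": 0.0018,"y": -0.002,"z": -0.036,"wx": 0,"wy": 0,"wz": 0},{"x": 0.0018,"y": -0.002,"z": -0.042,"wx": 0,"wy": 0,"wz": 0},{"x": 0.0018,"y": -0.002,"z": -0.048,"wx": 0,"wy": 0,"wz": 0}]'

```text
clock: 7.52
position: [0.5335, -0.0193, 0.1365]
tool_rot: [0.568, 1.56, -1.049]
force: [-1.6, -14.9, 18.4]
grip_width: 0.0405
```

Call:
servo_tool --targets '[{"x": 0.0017,"y": 0,"z": -0.01,"wx": 0,"wy": 0,"wz": 0},{"x": 0.0017,"y": 0,"z": -0.015,"wx": 0,"wy": 0,"wz": 0}]'

```text
clock: 7.78
position: [0.534, -0.0158, 0.1365]
tool_rot: [0.473, 1.557, -1.146]
force: [-2.4, -15.5, 20.1]
grip_width: 0.0396
```

Call:
servo_tool --targets '[{"x": 0.0013,"y": 0,"z": -0.01,"wx": 0,"wy": 0,"wz": 0},{"x": 0.0013,"y": 0,"z": -0.013,"wx": 0,"wy": 0,"wz": 0}]'

```text
clock: 8.02
position: [0.5344, -0.0128, 0.1365]
tool_rot: [0.42, 1.554, -1.201]
force: [-1.7, -14.1, 18.0]
grip_width: 0.0399
```

Call:
servo_tool --targets '[{"x": 0.0013,"y": 0,"z": -0.009,"wx": 0,"wy": 0,"wz": 0},{"x": 0.0013,"y": 0,"z": -0.011,"wx": 0,"wy": 0,"wz": 0}]'

```text
clock: 8.28
position: [0.5346, -0.0114, 0.1366]
tool_rot: [0.348, 1.55, -1.275]
force: [-3.3, -19.8, 19.2]
grip_width: 0.0402
```

```bash
python3 look.py pics/e.png
```

```text
8.275 [ 0.5346 -0.0114  0.1366] [ -3.3 -19.8  19.2]
carrier px shift ((0.027177370668376, 0.5522588210612653), 1.0036232591165928)
```

View pics/e.png

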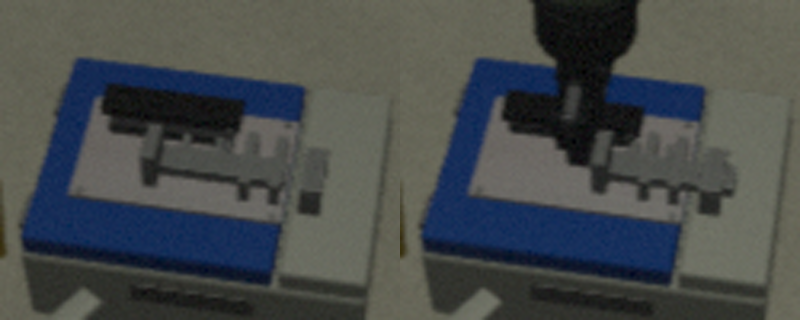

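The bolt now passes through the keeper at (730,175), and the carrier hasn't moved. I'll make one more small push to confirm the end stop.

Call:
servo_tool --targets '[{"x": 0.001,"y": 0,"z": -0.01,"wx": 0,"wy": 0,"wz": 0},{"x": 0.001,"y": 0,"z": -0.012,"wx": 0,"wy": 0,"wz": 0}]'

```text
clock: 8.57
position: [0.5346, -0.0111, 0.1366]
tool_rot: [0.257, 1.545, -1.37]
force: [-5.2, -28.0, 19.4]
grip_width: 0.0403
```

```bash
python3 look.py pics/f.png
```

```text
8.575 [ 0.5346 -0.0111  0.1366] [ -5.2 -28.   19.4]
carrier px shift ((0.02588723963127393, 0.4854243465080721), 0.9856101936764188)
```

Call:
servo_tool --targets '[{"x": -0.01,"y": 0,"z": 0,"wx": 0,"wy": 0,"wz": 0},{"x": -0.025,"y": 0,"z": 0,"wx": 0,"wy": 0,"wz": 0},{"x": -0.05,"y": 0,"z": 0.005,"wx": 0,"wy": 0,"wz": 0},{"x": -0.15,"y": 0,"z": 0.02,"wx": 0,"wy": 0,"wz": 0},{"x": -0.25,"y": 0,"z": 0.1,"wx": 0,"wy": 0,"wz": 0},{"x": -0.25,"y": 0,"z": 0.25,"wx": 0,"wy": 0,"wz": 0},{"x": -0.25,"y": 0,"z": 0.4,"wx": 0,"wy": 0,"wz": 0},{"x": -0.25,"y": 0,"z": 0.5,"wx": 0,"wy": 0,"wz": 0},{"x": -0.25,"y": 0,"z": 0.5,"wx": 0,"wy": 0,"wz": 0}]'

```text
clock: 9.75
position: [0.5222, -0.2113, 0.2417]
tool_rot: [0.249, 1.544, -1.383]
force: [0.3, -0.0, -1.4]
grip_width: 0.04
```

```bash
python3 look.py pics/g.png; python3 - <<'E'
from h import *
d0=np.load("top.npy")
im,d=bot.grab_frame("top"); cv2.imwrite("pics/h.png",im[:,:,::-1])
for t in("lug_back","catch_top","carrier"):
    r=bot.trace("top",t)[0]; P,_=world("top",d,r["mask"])
    print(t,round(r["confidence"],2),np.median(P,0).round(4),np.percentile(P,[3,97],axis=0).round(3).tolist())
    if t=="catch_top": P0,_=world("top",d0,r["mask"]); print("catch z before/after same px",np.median(P0[:,2]),np.median(P[:,2]))
    if t=="carrier":
        P=P[(P[:,2]>.09)&(P[:,2]<.13)]; print(cv2.minAreaRect((P[:,:2]*1000).astype(np.float32)))
E
```

```text
9.75 [ 0.5222 -0.2113  0.2417] [ 0.3 -0.  -1.4]
carrier px shift ((0.07079032377113492, 0.5084568422889433), 1.01600929837168)
lug_back 0.63 [0.5541 0.029  0.1327] [[0.54, 0.002, 0.129], [0.572, 0.105, 0.161]]
catch_top 0.75 [ 0.5068 -0.0277  0.1443] [[0.493, -0.078, 0.141], [0.52, 0.024, 0.147]]
catch z before/after same px 0.14445023422301312 0.14430379745219896
carrier 0.79 [0.5306 0.0081 0.1093] [[0.438, -0.122, 0.083], [0.627, 0.138, 0.145]]
((535.4107666015625, 5.4734954833984375), (282.6285400390625, 197.27806091308594), 87.89920043945312)
```

View pics/g.png

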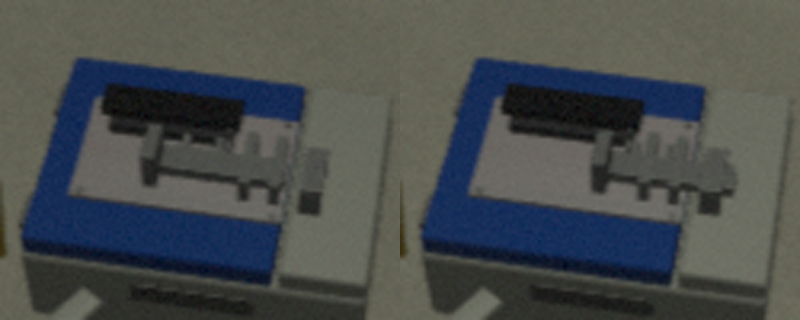

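The catch is back at its original height and the lug has moved 40 mm, so the bolt is locked. The carrier hasn't moved.

```bash
python3 -c "
from workcell import bot; print(bot.job_done())"
```

```text
the job is handed in; nothing more can be done
None
```

The lid is bolted shut, and I handed the job in at about 9.9 s of the 32 s allowed. One fingertip held the catch at its lower stop with about 15–20 N. The other pushed the lug until the bolt hit its end stop, where the force rose to 28 N with no further travel. I then lifted straight up and backed away.

My last checks after letting go:
- **Bolt:** the lug moved 40 mm (rear edge from y ≈ -0.038 to 0.002) and the bolt shows through the keeper.
- **Catch:** its top is back at its starting height (0.1443 m against 0.1445 m). If the bolt had stopped at 28.5–38.5 mm it could not have risen, so it is locked.
- **Carrier:** its fitted pose is unchanged to within 0.5 mm. A separate image comparison gave a steady 0.5 px vertical offset from the first look onward. I take that as measurement bias.
- **Other objects:** the arm went nowhere near the bottles, tape roll or tip box, though I did not measure their positions again.
- **Robot:** the measured force at the end was about zero, so it is touching nothing.

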